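Roll a vial up the gutter into the label reader's cradle and start the reader

TASK

Push the sample vial that lies in the sloped metal gutter of the label reader up the slope with the fingertips, over the rib near the top and against the end stop, so that it stays lying in the cradle and does not roll back when you let go; do not lift it. Once it rests there by itself, press the round key on top of the reader all the way down and release it. Leave the vial there, and do not knock the other things about.

Things in the scene. Friction and masses are not known exactly. Their poses are not given: they have to be found in the camera images.
- gutter: Open aluminium gutter of the label reader, fixed, rising at 6 degrees. Origin on its floor, on the centre line, 34 mm above the bench; x points up the slope, y across, z square to the floor. Floor from x = -150 to +90 mm, 60 mm wide inside; side walls only 7 mm high; low end open. The base plate under it is 84 mm wide and 325 mm long.
- gutter_low_rib (a point): Middle of the top of the low rib across the gutter's floor, x = -105 mm, round-topped, 2.5 mm high. At the start the vial leans on its uphill side (vial axis at x = -95 mm). Released between the two ribs the vial rolls back down, and from far up it jumps this rib and falls out of the open low end.
- gutter_cradle_rib (a point): Middle of the top of the upper rib across the gutter's floor, x = +62.5 mm, round-topped, 2.2 mm high. The vial is pushed over it into the cradle.
- gutter_stop (a point): Middle of the face of the rubber end stop, x = +86 mm, 16 mm high. Behind it stands the reader's white housing, from x = +92 mm, 76 mm long, 84 mm wide, its top 66 mm above the bench.
- gutter_cradle (a point): Middle of the cradle between upper rib and stop, at the height of the vial's axis: x = 72.5 mm, y = 0, z = 12.5 mm in the gutter's frame. The vial stays here by itself, its axis at x = 72 mm leaning on the rib or up to 73.5 mm touching the stop.
- sample_vial_mid (a point): Middle of the sample vial, on its axis. Glass vial with black screw cap, 25 mm diameter, 54 mm long, about 22 g; it lies across the gutter, cap to one side wall, 3 mm of play at each end, and rolls very easily. Its axis is 12.5 mm above the gutter's floor.
- key (a joint): Push key of the reader: 0 released, 0.006 m fully down; spring loaded, about 1.2 N at first and 4 N fully down; counts as pressed from 0.0045 m.
- key_top (a point): Centre of the top of the key: round black key, 30 mm diameter, standing 6 mm out of a round grey collar of 46 mm diameter on top of the white housing; it moves straight down by 6 mm; top 84 mm above the bench when released.
- beaker: Bystander: small glass beaker, 46 mm diameter, 60 mm high, standing beside the gutter on the far side. Origin at the centre of its underside.
- stopper: Bystander: brown rubber stopper, 31 mm diameter, 25 mm high, on the far side of the gutter. Origin at the centre of its underside.
- spare_vial: Bystander: upright glass vial, 25 mm diameter, 54 mm high, standing on the bench on the near side of the gutter. Origin at the centre of its underside.
- weight: Bystander: polished 100 g weight, 24 mm diameter, 42 mm high, on the near side of the gutter. Origin at the centre of its underside.
Not all that is in view belongs to the job. What is meant by the part that bears sample_vial_mid is not blue, and is the smaller of those in its own colour.

How it is judged:
On the way, in this order (a step that is already met when the one before it is completed fails the run):
1. the vial lies in the cradle by the stop, with the fingers off it (x of sample_vial_mid in the frame of gutter between 0.068 and 0.078 m and y of sample_vial_mid in the frame of gutter between -0.008 and 0.008 m and z of sample_vial_mid in the frame of gutter between 0.009 and 0.0165 m and contact force between the fingers and sample_vial below 0.05 N), for 0.3 s.
2. the key is pressed all the way down (value of joint key above 0.0045 m and x of sample_vial_mid in the frame of gutter between 0.068 and 0.078 m and y of sample_vial_mid in the frame of gutter between -0.008 and 0.008 m and z of sample_vial_mid in the frame of gutter between 0.009 and 0.0165 m), for 0.05 s.
At the end, for the whole second after the job is handed in: The vial lies at rest in the cradle between the upper rib and the end stop (axis 68 to 78 mm up the gutter from its origin, on the floor, centred within 8 mm), and the key, pressed at least 4.5 mm after the vial came to rest there, is released again (x of sample_vial_mid in the frame of gutter between 0.068 and 0.078 m and y of sample_vial_mid in the frame of gutter between -0.008 and 0.008 m and z of sample_vial_mid in the frame of gutter between 0.009 and 0.0165 m and value of joint key below 0.0015 m and linear speed of sample_vial below 0.02 m/s); the robot touches nothing.
It fails at once if the vial is lifted off the gutter (more than about 7 mm off its floor; the ribs raise it by 2.5 mm) (z of sample_vial_mid in the frame of gutter above 0.02 m).
It fails at once if the vial falls out of the gutter (z of sample_vial_mid in the frame of gutter below 0.004 m or x of sample_vial_mid in the frame of gutter below -0.14 m).
It fails at once if the key is pressed while the vial is not in the cradle (value of joint key above 0.003 m and not (x of sample_vial_mid in the frame of gutter between 0.068 and 0.078 m and y of sample_vial_mid in the frame of gutter between -0.008 and 0.008 m and z of sample_vial_mid in the frame of gutter between 0.009 and 0.0165 m)).
It fails at once if a bystander is moved more than 20 mm or knocked over (distance of any of beaker, stopper, spare_vial, weight from where it was at the start of the episode above 0.02 m or angle between any of beaker, stopper, spare_vial, weight's own z axis and vertical above 0.5 rad).
It fails at once if the vial is moved with the arm or the gripper's body instead of the fingers (contact force between the arm and sample_vial above 0.5 N).
It also fails if it takes over 45 s, if anything falls off the work surface, if the arm or the gripper's body presses on something with over 40 N, if the wrist force passes 120 N, or if a joint passes its speed limit or range.

ROBOT

A 6-joint arm with a two-finger parallel gripper is mounted at the origin on a cart in front of the work surface, level with it; the furniture and walls round the work are solid. World frame = base frame: x ahead of the robot, y to its left, z up, the work surface at z = 0. Lengths are in m, angles in rad, forces in N, time in s.
With the tool pointing down it reaches from about 0.35 to 0.85 m from the base axis. Payload 8.1 kg.
Tool frame: the origin (TCP) lies at the centre of the arm's flange, where the gripper is bolted on; the fingertips stand 186 mm ahead of it and the grasp point (between the pads) lies 167 mm ahead of it (robot.grasp_offset is the distance from the TCP to the grasp point, in m); z points along the fingers, y is the line along which they close (so a half turn about z gives the same grasp; the last joint's range is limited). The gripper opens to 93 mm and grips with 3 to 60 N. Pads are 15 mm wide; open, the fingers measure 128 mm over their backs; the gripper's body (75 mm by 188 mm) begins 65 mm behind the grasp point.
Start: joints at [1.187, 0.13, 1.488, -0, 1.523, -0.085], TCP at [0.177, 0.573, 0.405] pointing down, gripper open.
Joint ranges: [-2.96, 2.96], [-0.89, 2.26], [0.02, 2.5], [-1.34, 4.48], [0, 2.73], [-2.66, 2.66]. Speed limits (rad/s): [2.39, 2.39, 2.79, 3.14, 3.14, 3.14].

INTERFACE

Orientations are given as a rotation vector (axis times angle).
In Python, from plant import robot gives the robot as it stands.
- The arm moves only by the tool drive_tool, never from a script. Its argument "moves" is one flat list of numbers, 7 for each row, row after row: the finger opening in mm, from 0 to 93, then the shift along the tool's x, y, z in mm, then the turn, a rotation vector about the tool's x, y, z in degrees. A call has 1 to 8 rows; each row shifts and turns the commanded pose from where the row before left it, along the tool's axes as they then stand; what a row does not reach is not made up. A row lasts 1/10 s, in which the tool goes at most 50 mm and 8.59 degrees, less where a joint would pass 70% of its speed; a pose out of reach is approached as far as the arm can. A call is refused whole if a number of a shift passes 50 or a number of a turn 8.59, either way. A call with a gripper value outside its range is refused whole. The fingers move at their own pace and stop on an object; "grip_force" is the grip in N (left out, the last holds). Time passes only in rows, so rows that do not move let the fingers close. It gives the time, the measured TCP pose, the force, the opening and the grip force at its end, in the units of the state.
- robot.read_state(): the state, without advancing time (a new reading comes with each control period).
- robot.read_camera(name): name is "scene" or "side" or "wrist"; returns a dict with "color" (480x640x3 uint8, red, green, blue), "depth" (480x640 float32, m along the optical axis (not along the pixel's ray), 0 where there is no reading), "mtx" (3x3 intrinsics, pixels), "dist_coeffs" ([k1, k2, p1, p2, k3] as OpenCV has them; the pictures are not rectified), "R" (3x3) and "t" (3): a world point X has camera coordinates R X + t. Camera axes: x right, y down, z forward; pixel columns grow to the right and rows downward; lengths in m; the calibration is good to about 2 mm. A picture is of the moment at which its call begins.
- robot.close_job(): hands the job in; it is judged then, once.
The state is a dict: "t": time; "q": joint angles; "dq": joint speeds; "joint_torque": joint torques, N m; "tool_pos": TCP position; "orientation": TCP orientation; "force": force on the tool from outside, world axes, zero at the start; "wrist_torque": the same for the moment, N m; "opening": finger opening in m; "gripper_force": force on a finger pad.
Only numpy, scipy, OpenCV 4.12 (cv2) and the standard library are available. Lean on these libraries where they do the work, as an engineer would, in place of code of your own. Each camera call takes 0.05 s, during which the arm holds its last target. There are 200 camera calls.

## Working session

There is one attempt and no reset: what is moved stays moved. The work goes in short steps, Python scripts to look and compute and a tool call to move; the robot and the scene stay as the last step left them, time stands still between calls to the robot, and variables do not carry over. Pictures are saved under pics/ and viewed, at most 15 in all, crops included, and the job is handed in when it is done.

Besides the shell and the picture viewer there is one more tool, called after "Emit:" in YAML: its name, and indented under it one key for each argument. drive_tool: Moves the arm, as the interface text tells. Its arguments: {"type":"object","properties":{"moves":{"type":"array","items":{"type":"number"}},"grip_force":{"type":"number"}},"required":["moves"]}

```bash
mkdir -p pics; ls
cat > h.py <<'E'
import numpy as np, cv2
from plant import robot
def cam(n):
    return robot.read_camera(n)
def ray(c,uv):
    p=cv2.undistortPoints(np.array([[uv]],float),c["mtx"],c["dist_coeffs"])[0,0]
    R=np.array(c["R"]);t=np.array(c["t"]).ravel()
    return -R.T@t, R.T@np.array([p[0],p[1],1.])
def onz(c,uv,z):
    o,d=ray(c,uv); return o+d*(z-o[2])/d[2]
def deep(c,uv):
    o,d=ray(c,uv); z=c["depth"][int(uv[1]),int(uv[0])]; return o+d*z
def proj(c,X):
    R=np.array(c["R"]);t=np.array(c["t"]).ravel()
    return cv2.projectPoints(np.array(X,float).reshape(-1,1,3),cv2.Rodrigues(R)[0],t,c["mtx"],c["dist_coeffs"])[0].reshape(-1,2)
E
python3 - <<'E'
from h import *
import pickle
for n in ("scene","side","wrist"):
    c=cam(n); pickle.dump(c,open(f"{n}.pkl","wb")); cv2.imwrite(f"pics/{n}0.png",c["color"][:,:,::-1])
    print(n,-np.array(c["R"]).T@np.array(c["t"]).ravel(),np.array(c["R"])[2])
s=robot.read_state(); print({k:np.round(v,3) for k,v in s.items()})
E
```

```text
pics
scene [-0.26074929 -0.70757458  0.68871103] [ 0.69544171  0.48790209 -0.5275532 ]
side [ 0.51392594 -1.15153519  0.72270117] [ 0.04394792  0.85501715 -0.51673422]
wrist [0.11290561 0.59259086 0.38196314] [ 0.2283266  -0.07233513 -0.97089371]
{'t': np.float64(0.15), 'q': array([ 1.187,  0.131,  1.489, -0.   ,  1.523, -0.085]), 'dq': array([-0.   , -0.003, -0.002, -0.   ,  0.002, -0.   ]), 'joint_torque': array([ 1.0000e-03, -5.6047e+01, -4.9234e+01,  7.7000e-02,  3.1000e-02,
       -0.0000e+00]), 'tool_pos': array([0.177, 0.573, 0.404]), 'orientation': array([-4.680e-01, -3.106e+00,  2.000e-03]), 'force': array([-0.415, -0.411,  0.056]), 'wrist_torque': array([-0.003,  0.009, -0.036]), 'gripper_force': np.float64(0.0), 'opening': np.float64(0.093)}
```

View pics/scene0.png

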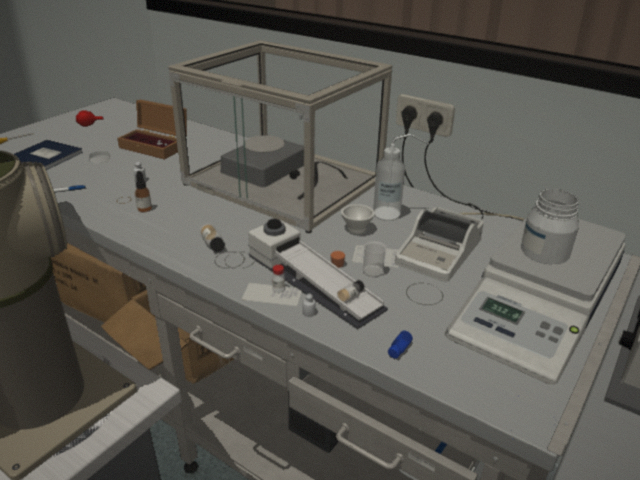

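View pics/side0.png

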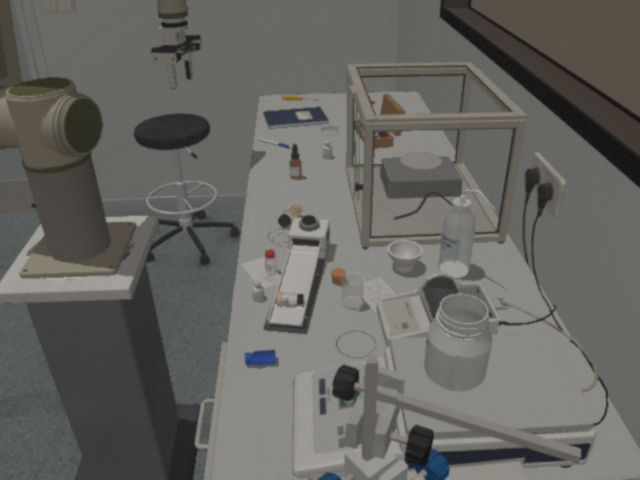

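The gutter runs from its low end near scene (365,310) up to the white housing at (272,242), with the black key at about (274,226). The vial lies at about (350,292) with its black cap on the far side. There are decoys: a blue vial at (400,345) and a larger tan one at (212,237). Next I'll zoom in.

Run:
```python
from h import *
import pickle
S=pickle.load(open("scene.pkl","rb"));D=pickle.load(open("side.pkl","rb"))
a=cv2.resize(S["color"][205:335,235:395],(800,650),interpolation=cv2.INTER_CUBIC)[:600]
b=cv2.resize(D["color"][205:335,235:395],(800,650),interpolation=cv2.INTER_CUBIC)[:600+50]
b=cv2.resize(D["color"][210:330,240:400],(800,600),interpolation=cv2.INTER_CUBIC)
cv2.imwrite("pics/sc1.png",cv2.convertScaleAbs(a[:,:,::-1],alpha=1.3));cv2.imwrite("pics/sd1.png",cv2.convertScaleAbs(b[:,:,::-1],alpha=1.3))
for n,c,p in (("key",S,(274,226)),("vial",S,(345,294)),("key",D,(310,222)),("vial",D,(287,299))): print(n,deep(c,p))
print(onz(S,(274,226),.084),onz(D,(310,222),.084))
```

```text
key [ 0.52543387 -0.04816721  0.08591725]
vial [ 0.46536555 -0.26347337  0.04562133]
key [ 0.53921248 -0.05784391  0.08442454]
vial [ 0.48660894 -0.27156163  0.04015145]
[ 0.52793441 -0.0460699   0.084     ] [ 0.5392293  -0.05711647  0.084     ]
```

View pics/sc1.png

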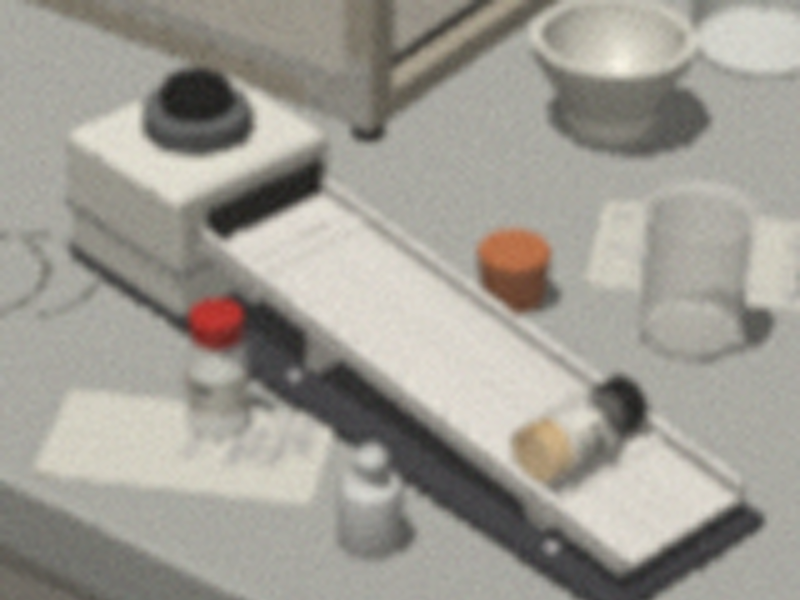

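View pics/sd1.png

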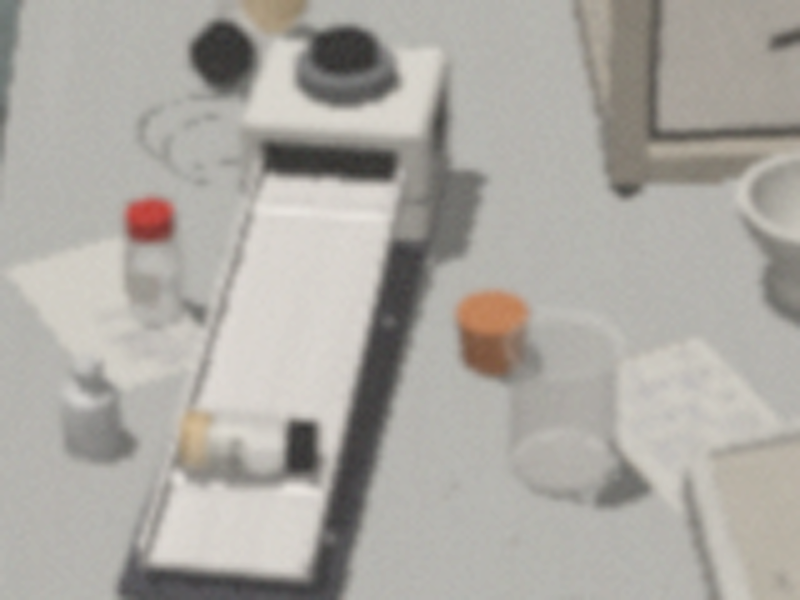

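Key top centre is at scene (274.6,223.6) and side (309,220). In the side view the upper rib runs (291.6,251.6)–(317.6,253.2), the floor's low edge runs (269,323)–(302.4,325.4), and the vial body runs (276,297)–(303.6,299). Next I'll fit the frame.

Run:
```python
from h import *
import pickle
np.set_printoptions(precision=4,suppress=True)
S=pickle.load(open("scene.pkl","rb"));D=pickle.load(open("side.pkl","rb"))
s=lambda x,y:(x/5+234.6,y/5+204.6); d=lambda x,y:(x/5+239.6,y/5+209.6)
s6=np.sin(np.radians(6)); zf=lambda x,h=0:.034+x*s6+h*np.cos(np.radians(6))
print("key",onz(S,s(198,95),.084),onz(D,d(344,50),.084))
def pair(n,c,a,b,z):
    A,B=onz(c,a,z),onz(c,b,z); print(n,A[:2],B[:2],"mid",(A+B)[:2]/2,"len",np.linalg.norm(A-B))
pair("lowedge D",D,d(145,567),d(312,578),zf(-.15))
pair("rib D",D,d(258,208),d(388,217),zf(.0625,.0022))
pair("stopfoot D",D,d(262,172),d(395,180),zf(.086))
pair("lowedge S",S,s(625,568),s(745,492),zf(-.15,0))
pair("wall far S",S,s(330,183),s(742,488),.04)
pair("stop top S",S,s(212,222),s(322,172),zf(.086,.016))
pair("vial D ends",D,d(182,440),d(318,447),zf(-.095,.0125))
# housing top from depth
for n,c in (("S",S),("D",D)):
    v,u=np.mgrid[0:480,0:640]; uv=np.stack([u,v],-1).reshape(-1,1,2).astype(float)
    p=cv2.undistortPoints(uv,c["mtx"],c["dist_coeffs"])[:,0]; R=np.array(c["R"]);t=np.array(c["t"]).ravel()
    z=c["depth"].reshape(-1); P=(np.c_[p,np.ones(len(p))]*z[:,None]-t)@R
    m=(z>0)&(abs(P[:,0]-.53)<.09)&(abs(P[:,1]+.05)<.09)
    br=c["color"].reshape(-1,3).mean(1)
    m1=m&(abs(P[:,2]-.066)<.005)&(br>120)
    print(n,m1.sum(),"housing rect",cv2.minAreaRect(P[m1,:2].astype(np.float32)), P[m1,2].mean())
    for lo,hi in ((.12,.2),(.2,.3),(.3,.5)):
        q=P[(z>0)&(P[:,2]>lo)&(P[:,2]<hi)&(P[:,0]>.3)&(P[:,0]<1)&(abs(P[:,1])<.5)]
        if len(q): print(n,lo,"obst xmin",q[:,0].min(),np.percentile(q[:,0],2),"y",np.percentile(q[:,1],[2,98]))
    q=P[(z>0)&(P[:,2]>.3)&(P[:,0]>.3)&(P[:,0]<1)&(abs(P[:,1])<.5)]
    if len(q): i=np.argsort(q[:,0])[:5]; print(q[i])
```

```text
key [ 0.5358 -0.0402  0.084 ] [ 0.5361 -0.0463  0.084 ]
lowedge D [ 0.4511 -0.3142] [ 0.5135 -0.3245] mid [ 0.4823 -0.3194] len 0.06319604508824209
rib D [ 0.496  -0.1083] [ 0.5516 -0.1192] mid [ 0.5238 -0.1138] len 0.056664227298607366
stopfoot D [ 0.498  -0.0799] [ 0.556  -0.0904] mid [ 0.527  -0.0852] len 0.05896930720404406
lowedge S [ 0.4514 -0.3055] [ 0.5161 -0.3182] mid [ 0.4838 -0.3118] len 0.0658935263311096
wall far S [ 0.5699 -0.083 ] [ 0.4924 -0.3287] mid [ 0.5312 -0.2058] len 0.2576747294904351
stop top S [ 0.4936 -0.0811] [ 0.5506 -0.0934] mid [ 0.5221 -0.0872] len 0.05835928409117725
vial D ends [ 0.4652 -0.2611] [ 0.5177 -0.2689] mid [ 0.4914 -0.265 ] len 0.05303162163084979
S 467 housing rect ((0.533254861831665, -0.04067801684141159), (0.07485373318195343, 0.08292726427316666), 77.61940002441406) 0.06588375272528368
S 0.12 obst xmin 0.637067255585992 0.6428539165344759 y [-0.4973  0.3721]
S 0.2 obst xmin 0.646971267529377 0.6516040393252781 y [-0.1618  0.3713]
S 0.3 obst xmin 0.6424121722260197 0.6520917655010295 y [-0.0429  0.37  ]
[[0.6424 0.1431 0.3159]
 [0.6431 0.1733 0.3146]
 [0.6439 0.189  0.3139]
 [0.6441 0.1954 0.3126]
 [0.6442 0.1924 0.3132]]
D 411 housing rect ((0.5366946458816528, -0.04428589716553688), (0.08026652783155441, 0.08162332326173782), 77.78536224365234) 0.06459970626844573
D 0.12 obst xmin 0.6419168299429797 0.6560636878539793 y [-0.4982  0.362 ]
D 0.2 obst xmin 0.6527300381800202 0.6562348796569939 y [-0.1668  0.3642]
D 0.3 obst xmin 0.6462081338461195 0.654823340363805 y [-0.0481  0.367 ]
[[0.6462 0.1498 0.3136]
 [0.6466 0.1778 0.3122]
 [0.6469 0.1813 0.3135]
 [0.6471 0.1592 0.3131]
 [0.6473 0.1366 0.3106]]
```

Emit:
drive_tool:
  moves: [30,-33,-29,0,0,0,0,30,-33,-29,0,0,0,0,30,-33,-29,0,0,0,0,30,-33,-29,0,0,0,0,30,-33,-29,0,0,0,0,30,-33,-29,0,0,0,0,30,-33,-29,0,0,0,0,30,-33,-29,0,0,0,0]

```text
t: 0.95
tool_pos: [0.361, 0.2723, 0.4046]
orientation: [0.467, 3.107, 0.0]
force: [1.6, 0.7, 0.6]
opening: 0.0341
gripper_force: 0.0
```

Emit:
drive_tool:
  moves: [30,-24,-36,0,0,0,0,30,-24,-36,0,0,0,0,30,-18,-38,0,0,0,0,30,-18,-38,0,0,0,0,30,-18,-38,0,0,0,0,30,-18,-38,0,0,0,0,30,-16,-38,0,0,0,0,30,-16,-38,0,0,0,0]

```text
t: 1.75
tool_pos: [0.4173, -0.0592, 0.4047]
orientation: [0.468, 3.106, 0.0]
force: [1.4, -0.0, 0.5]
opening: 0.0301
gripper_force: 0.0
```

Emit:
drive_tool:
  moves: [26,0,-10,0,0,0,8.4,26,0,0,0,0,0,8.4,26,0,0,0,0,0,8.4,26,0,0,0,0,0,8.4,26,0,0,0,0,0,8.4,26,0,0,0,0,0,8.4,26,0,0,0,0,0,8.4,26,0,0,0,0,0,8.4]

```text
t: 2.55
tool_pos: [0.4145, -0.067, 0.4045]
orientation: [-2.115, -2.322, 0.0]
force: [0.5, -0.3, -0.9]
opening: 0.026
gripper_force: 0.0
```

Emit:
drive_tool:
  moves: [26,0,0,0,0,0,8.4,26,0,0,0,0,0,8.4,26,-40,0,0,0,0,0,26,-40,0,0,0,0,0,26,-40,0,0,0,0,0,26,-40,0,0,0,0,0,26,-40,0,0,0,0,0,26,0,0,0,0,0,0]

```text
t: 3.35
tool_pos: [0.3747, -0.2667, 0.4044]
orientation: [2.43, 1.99, -0.002]
force: [-0.2, 0.6, 0.2]
opening: 0.0261
gripper_force: 0.0
```

```bash
cat >> h.py <<'E'
from scipy.spatial.transform import Rotation as Ro
np.set_printoptions(precision=4,suppress=True)
a=np.radians(79.2);b=np.radians(6)
G=np.array([[np.cos(a)*np.cos(b),np.sin(a)*np.cos(b),np.sin(b)],[-np.sin(a),np.cos(a),0],[0,0,0]]);G[2]=np.cross(G[0],G[1]);G=G.T
O=np.array([.511,-.169,.034])
def tip():
    s=robot.read_state();T=Ro.from_rotvec(s["orientation"]).as_matrix()
    p=s["tool_pos"]+T[:,2]*.186
    print("t",s["t"],"tip world",p,"tip gutter mm",(G.T@(p-O))*1000,"q",s["q"])
    D=np.c_[G[:,0],-G[:,1],-G[:,2]]
    print("turn tool->desired deg",np.degrees(Ro.from_matrix(T.T@D).as_rotvec()),"force",s["force"],s["opening"])
    return s,T,p
E
python3 -c "
from h import *
s,T,p=tip(); c=cam('side');cv2.imwrite('pics/s2.png',c['color'][:,:,::-1])"
```

```text
t 3.35 tip world [ 0.3745 -0.2669  0.2184] tip gutter mm [-101.8269  115.7003  196.0984] q [-0.7296 -0.2574  1.8603 -0.0015  1.5389 -0.5311]
turn tool->desired deg [-0.019   6.0681 -0.5692] force [-0.2322  0.5833  0.2225] 0.026076494318164414
```

Emit:
drive_tool:
  moves: [16,-23,0,0,0,6.07,-0.57,16,-23,40,0,0,0,0,16,0,38,0,0,0,0,16,0,38,0,0,0,0,16,0,0,40,0,0,0,16,0,0,40,0,0,0,16,0,0,40,0,0,0,16,0,0,0,0,0,0]

```text
t: 4.2
tool_pos: [0.4822, -0.3136, 0.2763]
orientation: [-2.352, -1.957, -0.122]
force: [-1.7, 0.3, -0.4]
opening: 0.016
gripper_force: 0.0
```

```bash
python3 -c "
from h import *
s,T,p=tip(); c=cam('side');cv2.imwrite('pics/s3.png',cv2.resize(c['color'][150:350,200:440],(800,667))[:600,:,::-1]); c=cam('wrist');cv2.imwrite('pics/w3.png',c['color'][:,:,::-1])"
```

```text
t 4.2 tip world [ 0.4842 -0.2928  0.0914] tip gutter mm [-119.9391    3.1269   70.3697] q [-0.6967  0.1889  1.6659  0.0949  1.3517 -0.5375]
turn tool->desired deg [-0.6065 -0.42    0.2932] force [-1.7391  0.2503 -0.398 ] 0.016024846775314842
```

View pics/s3.png

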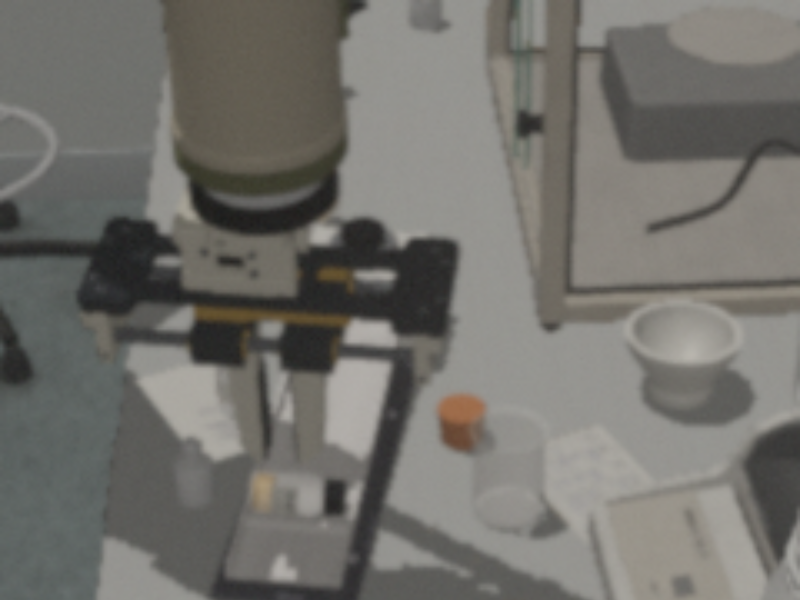

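View pics/w3.png

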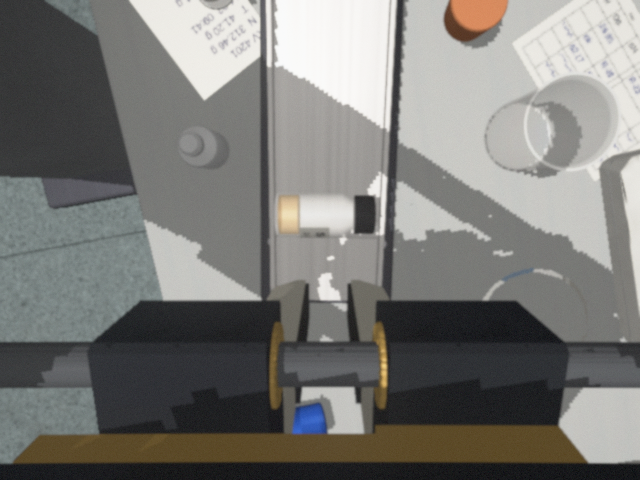

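The wrist view shows the vial square across the gutter, from (276,215) to (378,215). The fingertips are just below it at about (285–380,290), near the gutter's centre line. Now a check of the vial position from this view.

```bash
python3 -c "
from h import *
c=cam('wrist'); z=.034-.095*np.sin(b)+.0125
g=lambda X:(G.T@(X-O))*1000
print('vial ends',g(onz(c,(276,215),z)),g(onz(c,(378,215),z)))
for v in (60,215,290): print('far wall top L/R row',v,g(onz(c,(268,v),.03)),g(onz(c,(393,v),.03)))
print('vial axis row edges', g(onz(c,(328,193),z))[0],g(onz(c,(328,238),z))[0])
print('depth',g(deep(c,(320,215))),g(deep(c,(320,150))),g(deep(c,(320,50))))
print('finger pads proj', [proj(c,O+G@np.array([-120,3+y,70])/1000) for y in (-25.5,-8,8,25.5)])
"
```

```text
vial ends [-97.3391  28.7309  12.8147] [-96.969  -27.8845  12.7758]
far wall top L/R row 60 [-14.9183  32.953   -2.4541] [-14.5428 -34.8114  -2.4935]
far wall top L/R row 215 [-98.5244  34.1269   6.3333] [-98.0591 -37.2102   6.2844]
far wall top L/R row 290 [-142.195    34.6989   10.9233] [-141.6806  -38.4183   10.8692]
vial axis row edges -85.08731510627167 -109.94583333786876
depth [-95.3801   4.0868  22.9302] [-62.2913   4.6547  -1.2402] [-9.9959  4.7299 -1.167 ]
finger pads proj [array([[378.6934, 290.1428]]), array([[338.4712, 289.8579]]), array([[301.7155, 289.6067]]), array([[261.5099, 289.342 ]])]
```

Emit:
drive_tool:
  moves: [16,-7,1,0,-0.6,-0.4,0.3,16,0,0,20,0,0,0,16,0,0,20,0,0,0,16,0,0,14,0,0,0,16,0,0,0,0,0,0,16,0,0,0,0,0,0]

```text
t: 4.95
tool_pos: [0.4854, -0.3195, 0.2297]
orientation: [-2.379, -1.965, -0.128]
force: [0.0, -0.7, 0.8]
opening: 0.0163
gripper_force: 0.0
```

```bash
python3 -c "
from h import *
s,T,p=tip()"
```

```text
t 4.95 tip world [ 0.491  -0.302   0.0446] tip gutter mm [-132.5199   -5.2365   24.5523] q [-0.7005  0.2458  1.6919  0.0966  1.2434 -0.5433]
turn tool->desired deg [ 0.6697  0.3669 -0.0567] force [ 0.0222 -0.707   0.8151] 0.016250290652113798
```

Emit:
drive_tool:
  moves: [16,3,-3,0,0.6,0.4,0,16,0,0,0,0,0,0,16,0,0,0,0,0,0,16,0,0,0,0,0,0]

```text
t: 5.35
tool_pos: [0.4829, -0.3156, 0.2293]
orientation: [-2.368, -1.958, -0.126]
force: [0.5, -0.6, 0.4]
opening: 0.0162
gripper_force: 0.0
```

```bash
python3 -c "
from h import *
s,T,p=tip()"
```

```text
t 5.35 tip world [ 0.4867 -0.2964  0.0443] tip gutter mm [-127.8609   -0.0029   23.8336] q [-0.6985  0.2419  1.6975  0.0973  1.2546 -0.542 ]
turn tool->desired deg [ 0.0443 -0.0471 -0.0389] force [ 0.4873 -0.6388  0.4425] 0.01623182089781576
```

Emit:
drive_tool:
  moves: [16,0,0,8,0,0,0,16,0,0,7,0,0,0,16,2,0,0,0,0,0,16,2,0,0,0,0,0,16,2,0,0,0,0,0,16,2,0,0,0,0,0,16,2,0,0,0,0,0,16,2,0,0,0,0,0]

```text
t: 6.15
tool_pos: [0.4854, -0.3021, 0.2155]
orientation: [-2.368, -1.957, -0.126]
force: [-0.2, -0.0, -0.2]
opening: 0.0162
gripper_force: 0.0
```

Emit:
drive_tool:
  moves: [16,3,0,0,0,0,0,16,3,0,0,0,0,0,16,4,0,0,0,0,0,16,4,0,0,0,0,0,16,4,0,0,0,0,0,16,4,0,0,0,0,0,16,4,0,0,0,0,0,16,4,0,0,0,0,0]

```text
t: 6.95
tool_pos: [0.491, -0.2726, 0.2184]
orientation: [-2.367, -1.957, -0.126]
force: [0.1, 0.3, -0.2]
opening: 0.0159
gripper_force: 0.0
```

```bash
python3 -c "
from h import *
s,T,p=tip(); c=cam('wrist');cv2.imwrite('pics/w4.png',c['color'][:,:,::-1])"
```

```text
t 6.95 tip world [ 0.4947 -0.2533  0.0334] tip gutter mm [-85.4113   0.2459   8.4184] q [-0.6309  0.2154  1.7507  0.1019  1.2225 -0.4786]
turn tool->desired deg [ 0.0066 -0.0686 -0.0462] force [ 0.0552  0.2781 -0.1851] 0.015909536369281337
```

View pics/w4.png

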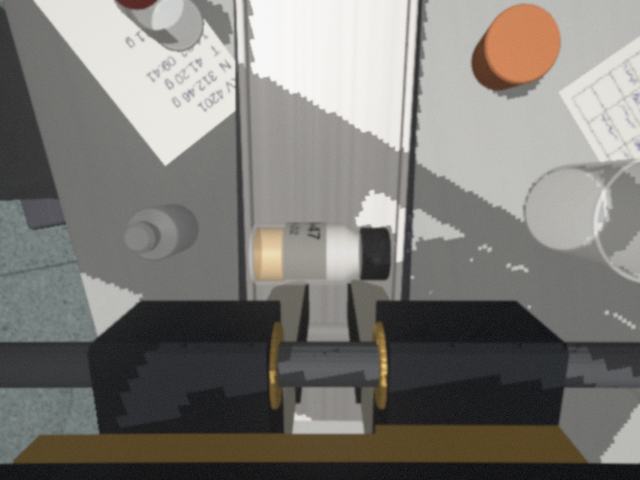

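The vial sits square against both fingertips, with its body at rows 225–282 and cols 250–392. The push continues.

Emit:
drive_tool:
  moves: [16,5,0,0,0,0,0,16,5,0,0,0,0,0,16,5,0,0,0,0,0,16,5,0,0,0,0,0,16,5,0,0,0,0,0,16,5,0,0,0,0,0,16,5,0,0,0,0,0,16,5,0,0,0,0,0]

```text
t: 7.8
tool_pos: [0.4985, -0.2334, 0.2226]
orientation: [-2.367, -1.957, -0.126]
force: [1.1, -0.8, -0.3]
opening: 0.016
gripper_force: 0.0
```

Emit:
drive_tool:
  moves: [16,5,0,0,0,0,0,16,5,0,0,0,0,0,16,5,0,0,0,0,0,16,5,0,0,0,0,0,16,5,0,0,0,0,0,16,5,0,0,0,0,0,16,5,0,0,0,0,0,16,5,0,0,0,0,0]

```text
t: 8.6
tool_pos: [0.5059, -0.1944, 0.2268]
orientation: [-2.367, -1.957, -0.126]
force: [-0.4, -0.1, 0.6]
opening: 0.016
gripper_force: 0.0
```

Emit:
drive_tool:
  moves: [16,5,0,0,0,0,0,16,5,0,0,0,0,0,16,5,0,0,0,0,0,16,4,0,0,0,0,0,16,4,0,0,0,0,0,16,3,0,0,0,0,0,16,2,0,0,0,0,0,16,0,0,0,0,0,0]

```text
t: 9.4
tool_pos: [0.5112, -0.1672, 0.2298]
orientation: [-2.367, -1.957, -0.126]
force: [-0.4, 0.3, -0.2]
opening: 0.0156
gripper_force: 0.0
```

```bash
python3 -c "
from h import *
s,T,p=tip(); c=cam('wrist');cv2.imwrite('pics/w5.png',c['color'][:,:,::-1])"
```

```text
t 9.4 tip world [ 0.5149 -0.1479  0.0449] tip gutter mm [22.467   0.1446  8.56  ] q [-0.4481  0.1306  1.8233  0.1092  1.2169 -0.2984]
turn tool->desired deg [ 0.0062 -0.073  -0.0381] force [-0.4157  0.341  -0.1935] 0.01560782765599577
```

View pics/w5.png

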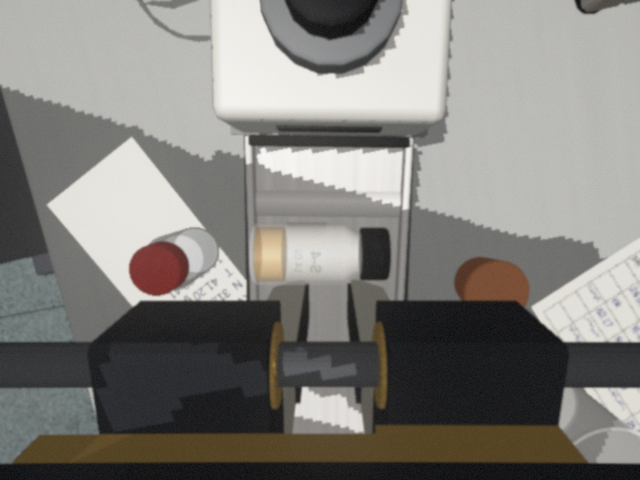

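```bash
python3 -c "
from h import *
c=cam('wrist'); P=lambda x,h:proj(c,O+G@np.array([x,0,h])/1000)[0]
for x in (38,40,42,44,46): print(x,P(x-11.5,17)[1],P(x,25)[1],P(x+12.5,12.5)[1])
print('rib',P(62.5,2.2),'stop top',P(86,16),'key',proj(c,[.5355,-.043,.084]))
"
```

```text
38 298.9831688441857 277.95216535917706 237.5687565756743
40 294.2430739974312 272.82692749760497 232.61140322610333
42 289.47586707445276 267.6701523410502 227.62484519585297
44 284.68127006657693 262.4814911317522 222.60877229737693
46 279.8590007052079 257.2605893586127 217.562869450562
rib [329.0788 203.411 ] stop top [329.1868 145.1072] key [[331.0245 -20.3361]]
```

Emit:
drive_tool:
  moves: [16,4,0,0,0,0,0,16,4,0,0,0,0,0,16,4,0,0,0,0,0,16,3,0,0,0,0,0,16,3,0,0,0,0,0,16,3,0,0,0,0,0,16,3,0,0,0,0,0,16,3,0,0,0,0,0]

```text
t: 10.3
tool_pos: [0.5162, -0.1408, 0.2326]
orientation: [-2.367, -1.957, -0.125]
force: [-1.3, -0.4, -0.8]
opening: 0.0161
gripper_force: 0.0
```

Emit:
drive_tool:
  moves: [16,1,0,0,0,0,0,16,0,0,0,0,0,0,16,0,0,0,0,0,0]

```text
t: 10.6
tool_pos: [0.5163, -0.1401, 0.2327]
orientation: [-2.367, -1.957, -0.125]
force: [-0.5, 0.5, -0.2]
opening: 0.0158
gripper_force: 0.0
```

```bash
python3 -c "
from h import *
s,T,p=tip(); c=cam('wrist');cv2.imwrite('pics/w6.png',c['color'][:,:,::-1])
P=lambda x,h:proj(c,O+G@np.array([x,0,h])/1000)[0]
for x in (64,68,70,72,73): print(x,P(x-11.5,17)[1],P(x+12.5,12.5)[1])
print('rib',P(62.5,2.2),'stop top',P(86,16))"
```

```text
t 10.6 tip world [ 0.52   -0.1208  0.0478] tip gutter mm [50.1974  0.1536  8.5755] q [-0.3981  0.1167  1.8325  0.1105  1.2165 -0.2484]
turn tool->desired deg [ 0.0044 -0.0687 -0.0455] force [-0.5212  0.5237 -0.153 ] 0.015825739475526075
64 303.43372475792415 242.2365413335682
68 293.97955414803465 232.34986299656904
70 289.2119320106261 227.36286318797713
72 284.4169159554583 222.3463442141014
73 282.0090471501204 219.82691675069367
rib [328.9732 268.2936] stop top [329.0552 220.2553]
```

View pics/w6.png

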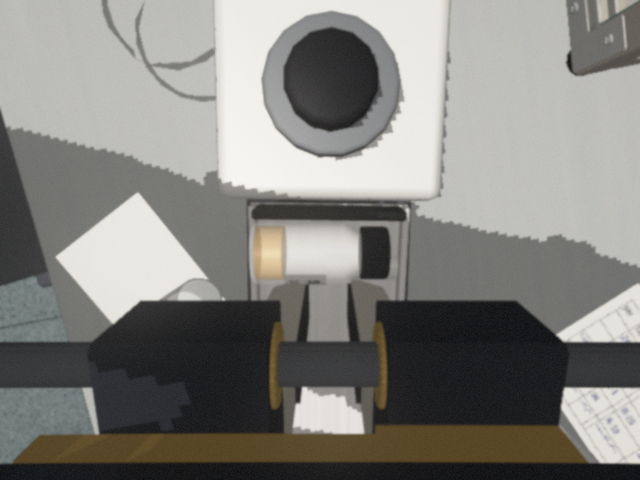

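The vial now spans rows 223–281, right below the stop edge at about row 219, so it looks to be in the cradle. The key centre is at (331,79). I'll back off gently and check that it stays.

Emit:
drive_tool:
  moves: [16,-1,0,0,0,0,0,16,-2,0,0,0,0,0,16,-3,0,0,0,0,0,16,-2,0,0,0,0,0,16,0,0,0,0,0,0,16,0,0,0,0,0,0]

```text
t: 11.25
tool_pos: [0.5148, -0.148, 0.2319]
orientation: [-2.368, -1.956, -0.126]
force: [0.1, 0.3, -0.1]
opening: 0.0158
gripper_force: 0.0
```

```bash
python3 -c "
from h import *
s,T,p=tip(); c=cam('wrist');cv2.imwrite('pics/w7.png',c['color'][150:350,200:480,::-1].repeat(2,0).repeat(2,1))
P=lambda x,h:proj(c,O+G@np.array([x,0,h])/1000)[0]
for x in (64,68,70,72,73): print(x,P(x-11.5,17)[1],P(x+12.5,12.5)[1])
print('stop top',P(86,16))
g=c['color'].astype(int)
m=((g.max(2)<60)).astype(np.uint8)
k=m.copy(); k[150:]=0
n,l,st,ce=cv2.connectedComponentsWithStats(k)
for i in range(1,n):
    if st[i,4]>500: print(st[i],ce[i],onz(c,ce[i],.084))
"
```

```text
t 11.25 tip world [ 0.5185 -0.1287  0.0469] tip gutter mm [42.1251  0.1972  8.5398] q [-0.4128  0.1204  1.8302  0.1102  1.2166 -0.2628]
turn tool->desired deg [ 0.     -0.0743 -0.0657] force [ 0.0664  0.2701 -0.1129] 0.015803176323864493
64 284.2434085806629 222.1587449220516
68 274.5667988316155 212.03266446827377
70 269.68625001329167 206.92405887753426
72 264.7771458146655 201.78463744112815
73 262.31179178384747 199.2032660499913
stop top [329.0785 199.1756]
[ 284    0   95  105 7179] [333.2003  48.8142] [ 0.5365 -0.0417  0.084 ]
```

View pics/w7.png

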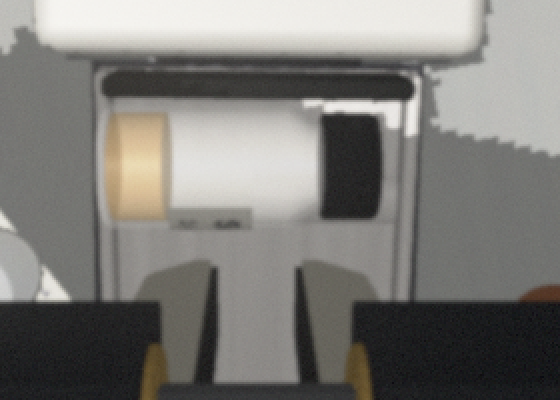

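Emit:
drive_tool:
  moves: [16,-2,0,-15,0,0,0,16,0,0,-20,0,0,0,16,0,0,-25,0,0,0,60,0,0,0,0,-6,0,60,38,-12,0,0,0,0,60,38,-12,0,0,0,0,60,38,-11,0,0,0,0,60,0,0,0,0,0,0]

```text
t: 12.1
tool_pos: [0.5, -0.0341, 0.2926]
orientation: [-2.417, -2.005, -0.004]
force: [-0.5, -0.5, 0.2]
opening: 0.0511
gripper_force: 0.0
```

Emit:
drive_tool:
  moves: [60,0,0,0,0,0,0,60,0,0,0,0,0,0]

```text
t: 12.3
tool_pos: [0.5007, -0.0383, 0.2923]
orientation: [2.421, 2.001, 0.002]
force: [-0.4, -0.3, -0.4]
opening: 0.0596
gripper_force: 0.0
```

```bash
python3 -c "
from h import *
s,T,p=tip();d=np.array([.5006,-.0353,.090])-p; print('tool delta mm',T.T@d*1000)
for n in ('side','scene'):
  c=cam(n); f=p+T[:,1]*.036; print(n,proj(c,[f,[.536,-.042,.084]]))
  u,v=proj(c,f)[0].astype(int); cv2.imwrite(f'pics/{n}8.png',cv2.resize(c['color'][v-60:v+90,u-100:u+100,::-1],(800,600)))
"
```

```text
t 12.3 tip world [ 0.5009 -0.0382  0.1063] tip gutter mm [133.4302  34.4229  58.6611] q [-0.1789 -0.052   1.8852  0.0008  1.3072  0.0106]
turn tool->desired deg [ 0.0676  5.9542 -0.061 ] force [-0.4129 -0.2965 -0.4427] 0.059572886221932214
tool delta mm [ 2.8016 -0.8672 16.2883]
side [[308.2444 210.49  ]
 [308.3067 218.6245]]
scene [[275.9062 214.8027]
 [274.9382 223.8232]]
```

View pics/side8.png

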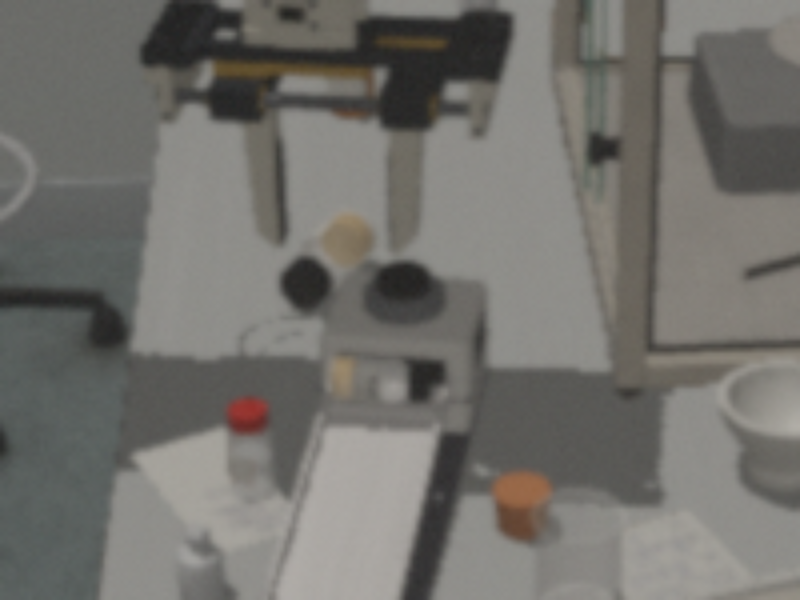

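The vial lies in the cradle by itself, and the far fingertip at (400,248) is right above the key at (405,275). Pressing now.

Emit:
drive_tool:
  moves: [60,3,-1,8,0,0,0,60,0,0,8,0,0,0,60,0,0,3,0,0,0,60,0,0,2,0,0,0,60,0,0,2,0,0,0,60,0,0,2,0,0,0,60,0,0,1,0,0,0,60,0,0,0,0,0,0]

```text
t: 13.2
tool_pos: [0.5, -0.0345, 0.2679]
orientation: [-2.421, -2.001, -0.001]
force: [-15.2, 1.3, 24.4]
opening: 0.0595
gripper_force: 12.2
```

```bash
python3 -c "
from h import *
s,T,p=tip()
s=np.mean([ (cam('side'),robot.read_state()['force'])[1] for _ in range(4)],0);print(s)"
```

```text
t 13.2 tip world [ 0.5    -0.0344  0.0819] tip gutter mm [134.4277  36.0462  34.0445] q [-0.1715 -0.0257  1.9072  0.0006  1.2603  0.0175]
turn tool->desired deg [-0.0091  5.9663 -0.0434] force [-15.2498   1.2664  24.4344] 0.05945932747463983
[-15.3773   0.21    24.5245]
```

```bash
python3 -c "
from h import *
A=[]
for n,(x,y) in (('side',(308,218)),('scene',(275,220))):
  c=cam(n); A.append(cv2.resize(c['color'][y-40:y+40,x-33:x+33],(400,485),interpolation=cv2.INTER_CUBIC))
cv2.imwrite('pics/p9.png',cv2.convertScaleAbs(np.hstack(A)[:,:,::-1],alpha=1.6))"
```

```text
(no output)
```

View pics/p9.png

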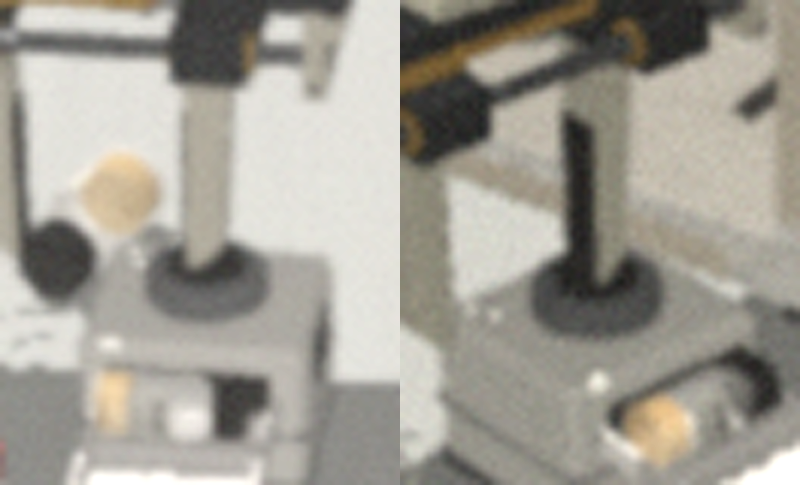

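The fingertip stands on the key, which looks flush with its collar, at 24 N, so it seems bottomed. I'll back up in small steps, since the spring profile will confirm how far it travelled.

Emit:
drive_tool:
  moves: [60,0,0,-1,0,0,0,60,0,0,0,0,0,0]

```text
t: 13.7
tool_pos: [0.4999, -0.0345, 0.2681]
orientation: [-2.421, -2.001, -0.001]
force: [-12.0, -0.3, 16.1]
opening: 0.0595
gripper_force: 8.7
```

Emit:
drive_tool:
  moves: [60,0,0,-1,0,0,0,60,0,0,0,0,0,0]

```text
t: 13.9
tool_pos: [0.5, -0.0345, 0.2682]
orientation: [-2.421, -2.001, -0.001]
force: [-5.6, -0.5, 9.3]
opening: 0.06
gripper_force: 4.4
```

Emit:
drive_tool:
  moves: [60,0,0,-1,0,0,0,60,0,0,0,0,0,0]

```text
t: 14.1
tool_pos: [0.5, -0.0344, 0.2688]
orientation: [-2.421, -2.001, -0.002]
force: [-2.8, -1.5, 3.9]
opening: 0.0604
gripper_force: 1.8
```

Emit:
drive_tool:
  moves: [60,0,0,-1,0,0,0,60,0,0,0,0,0,0]

```text
t: 14.3
tool_pos: [0.5, -0.0344, 0.2696]
orientation: [-2.421, -2.001, -0.002]
force: [-2.0, -2.0, 3.2]
opening: 0.0599
gripper_force: 1.6
```

Emit:
drive_tool:
  moves: [60,0,0,-1,0,0,0,60,0,0,0,0,0,0]

```text
t: 14.5
tool_pos: [0.5, -0.0344, 0.2706]
orientation: [-2.421, -2.001, -0.002]
force: [-1.5, -0.5, 3.4]
opening: 0.0599
gripper_force: 1.4
```

Emit:
drive_tool:
  moves: [60,0,0,-1,0,0,0,60,0,0,0,0,0,0]

```text
t: 14.7
tool_pos: [0.5, -0.0344, 0.2716]
orientation: [-2.421, -2.001, -0.002]
force: [-0.6, -2.1, 1.9]
opening: 0.0601
gripper_force: 1.1
```

Emit:
drive_tool:
  moves: [60,0,0,-1,0,0,0,60,0,0,0,0,0,0]

```text
t: 14.9
tool_pos: [0.5, -0.0344, 0.2726]
orientation: [-2.421, -2.001, -0.002]
force: [-0.1, -0.7, 2.3]
opening: 0.0598
gripper_force: 0.9
```

The profile fits: about 4 N at the bottom, falling off with the spring, so the key was fully down. Clearing the arm now.

Emit:
drive_tool:
  moves: [60,0,0,-3,0,0,0,60,0,0,-10,0,0,0,60,0,0,-30,0,0,0,60,0,0,-30,0,0,0,60,0,0,-30,0,0,0,60,0,0,0,0,0,0,60,0,0,0,0,0,0,60,0,0,0,0,0,0]

```text
t: 15.7
tool_pos: [0.4995, -0.0343, 0.3744]
orientation: [-2.42, -2.0, 0.0]
force: [-0.8, -0.8, -0.1]
opening: 0.0603
gripper_force: 0.0
```

```bash
python3 -c "
from h import *
tip()
A=[]
for n,(x,y) in (('side',(305,250)),('scene',(285,240))):
  c=cam(n); A.append(cv2.resize(c['color'][y-48:y+48,x-40:x+40],(400,480),interpolation=cv2.INTER_CUBIC))
cv2.imwrite('pics/p10.png',cv2.convertScaleAbs(np.hstack(A)[:,:,::-1],alpha=1.6))"
```

```text
t 15.7 tip world [ 0.4992 -0.034   0.1884] tip gutter mm [145.796   36.8486 139.9702] q [-0.1716 -0.124   1.7985  0.0014  1.4689  0.0175]
turn tool->desired deg [-0.1018  5.9236 -0.0483] force [-0.7759 -0.7971 -0.1068] 0.06030527089210558
```

View pics/p10.png

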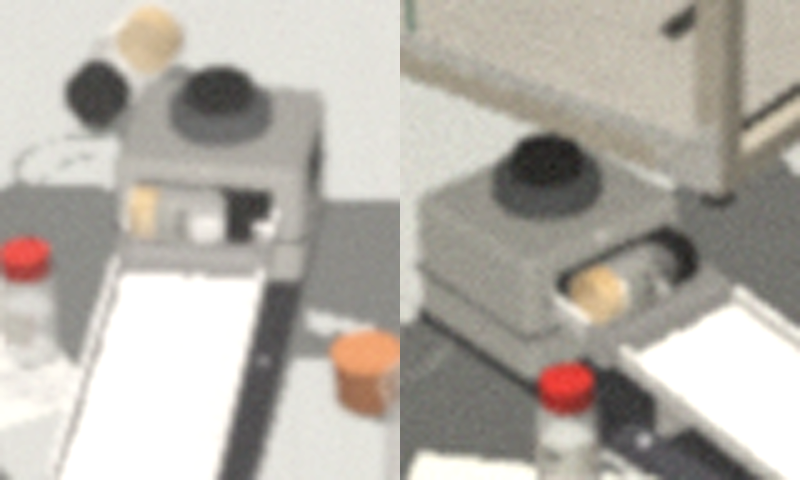

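The vial rests in the cradle, the key is released and standing proud of its collar, and the arm is clear. Handing in.

```bash
python3 -c "
from plant import robot
print(robot.close_job())"
```

```text
the job is handed in; nothing more can be done
None
```

The vial lies by itself in the cradle against the stop, the key was pressed fully down and released, and the job is handed in; the simulator returned no verdict.

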